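Unlock the spice caddy and hold it up level

TASK

The wooden spice caddy is locked on its base by a quarter-turn catch. Turn the catch fully open, by its upright black grip, while the caddy still stands on the base; then take the caddy by its carrying bar, lift it straight up about 10 cm and keep it there over its base, level and steady, with the two jars and the shaker still standing in it. Finish while holding it in the air, with the catch left open, and leave the other things on the worktop alone.

Things in the scene. Friction and masses are not known exactly. Their poses are not given: they have to be found in the camera images.
- dock: fixed wooden base, 270 x 110 mm, top 16 mm above the worktop; the caddy sits on it between 10 mm high guide strips (2 mm play). Origin on the worktop under the middle of the parked caddy; x along the board towards the catch, y across it (roughly towards the robot), z up. Board from x = -98 to +172 mm. A wall shelf hangs about 0.55 m over the worktop behind it
- catch (a joint): steel quarter-turn catch on a post, vertical hinge, rad, anticlockwise from above: 0 = shut (42 mm tongue towards the board's -x, over the caddy's tab; arm with grip towards the board's +x), 1.57 = fully open (arm towards the board's +y, tongue clear of the tab). Stops at both ends, stays where left, takes 1 to 2 N at the grip. Starts at 0 to 0.25
- catch_grip (a point): point on the catch's upright black round grip (18 mm diameter, 52 mm tall, its foot 49 mm and its top 101 mm above the worktop), on the grip's axis, 15 mm below its top and 55 mm from the hinge
- catch_hinge (a point): the catch's hinge axis, 145 mm along the board's x from its origin; the point lies at the underside of the catch, 41 mm above the worktop
- caddy: loose wooden caddy, 184 x 60 mm, tray walls 34 mm high with three pockets in a row, an upright at each end and a carrying bar over the top, 146 mm high in all, about 0.3 kg (0.6 to 0.7 kg with its load). A steel tab sticks out to 118 mm from the middle at its +x end, under the catch's tongue. Origin: centre of the underside; x along its length (the same way as the board's x), z up
- caddy_bar (a point): centre of the caddy's carrying bar, 139 mm above the caddy's underside; the bar runs along the caddy's x, is 14 mm thick (across, along the caddy's y) and 22 mm high (top 11 mm above this point), with a gap of more than 25 mm beneath it to the jars; gripped here from above the load is balanced
- jar_yellow: loose spice jar with a yellow cap, 42 x 42 x 96 mm, 0.11 kg, standing in the caddy's pocket at x = -55 mm; origin: centre of its underside, z up
- shaker: loose glass shaker with a metal top, 44 x 44 x 90 mm, 0.11 kg, standing in the middle pocket; origin: centre of its underside, z up
- jar_red: loose spice jar with a red cap, 47 x 47 x 97 mm, 0.11 kg, standing in the pocket at x = +55 mm, next to the catch; origin: centre of its underside, z up
- mug: white mug, 80 x 113 x 91 mm, loose bystander; origin: centre of its underside
- mortar: grey stone mortar, 125 mm across, 107 mm high, loose bystander; origin: centre of its underside
- garlic: garlic bulb, 60 mm, loose bystander in front, right of the middle; origin: centre of its underside
- garlic_b: garlic bulb, 60 mm, loose bystander in front, the one further right; origin: centre of its underside
- cup: speckled stoneware cup without handle, 104 mm across, 113 mm high, loose bystander; origin: centre of its underside
Mind the look-alikes: they are no part of the job. Leave any blue or pink look-alike of the jar_red alone.

How it is judged (in metres and radians):
On the way, in this order (a step that is already met when the one before it is completed fails the run):
1. the catch is turned fully open while the caddy still stands on its base (value of joint catch above 1.35 rad and z of caddy in the frame of dock below 0.022 m), for 0.2 s.
2. the caddy is lifted clear of its base (z of caddy in the frame of dock above 0.05 m), for 0.2 s.
At the end, for the whole second after the job is handed in: Held by the fingers, 6 to 16 cm above its parked height and within 6 cm sideways of it, tilted under 0.14 rad, at rest (0.03 m/s, 0.2 rad/s), off the base; jars and shaker in their places, within 0.3 rad of upright; catch beyond 1.35 rad; bystanders within 3 cm of their places (z of caddy in the frame of dock between 0.076 and 0.176 m and horizontal distance between caddy and dock below 0.06 m and angle between caddy's own z axis and vertical below 0.14 rad and linear speed of caddy below 0.03 m/s and angular speed of caddy below 0.2 rad/s and contact force between caddy and the fingers above 2 N and contact force between caddy and dock below 0.1 N and value of joint catch above 1.35 rad and angle between each of jar_yellow, shaker, jar_red's own z axis and vertical below 0.3 rad and z of each of jar_yellow, shaker, jar_red in the frame of caddy below 0.03 m and horizontal distance between each of jar_yellow, shaker, jar_red and caddy below 0.075 m); the arm keeps its last pose, push and grip.
It fails at once if the caddy is tipped more than 0.3 rad (17 degrees) (angle between caddy's own z axis and vertical above 0.3 rad).
It fails at once if a bystander (mug, mortar, garlic, cup) is moved more than 3 cm (distance of any of mug, mortar, garlic, garlic_b, cup from where it was at the start of the episode above 0.03 m).
It also fails if it takes over 48 s, if anything falls off the work surface, if the arm or the gripper's body presses on something with over 40 N, if the wrist force passes 120 N, or if a joint passes its speed limit or range.

ROBOT

A 6-joint arm with a two-finger parallel gripper is mounted at the origin on a cart in front of the work surface, level with it; the furniture and walls round the work are solid. World frame = base frame: x ahead of the robot, y to its left, z up, the work surface at z = 0. Lengths are in mm, angles in rad, forces in N, time in s.
With the tool pointing down it reaches from about 250 to 775 mm from the base axis. Payload 4 kg.
Tool frame: the origin (TCP) lies midway between the tips of the shut fingers; the grasp point (between the pads) lies 19 mm behind it; z points along the fingers, y is the line along which they close (so a half turn about z gives the same grasp; the last joint's range is limited). The gripper opens to 94 mm and grips with 3 to 60 N. Pads are 16 mm wide; open, the fingers measure 119 mm over their backs; the gripper's body (75 mm by 177 mm) begins 78 mm behind the grasp point.
Start: joints at [-1.295, 0.087, 1.371, -0, 1.684, -0.103], TCP at [203.392, -511.03, 205.506] pointing down, gripper open.
Joint ranges: [-3.1, 3.1], [-0.76, 2.03], [0.27, 2.55], [-1.08, 4.22], [0.17, 2.65], [-2.57, 2.57]. Speed limits (rad/s): [2.79, 2.79, 3.14, 3.14, 3.14, 3.14].

INTERFACE

Orientations are given as a unit quaternion [w, x, y, z].
In Python, from cell import env, planner, optics gives the robot as it stands. The module is installed in compiled form; this text tells all that it offers. Calls block until the motion is done:
- env.movep(position, orientation): joint-space move of the TCP to a pose.
- env.servo_line(position, vel=150, rot=None, force_limit=None): straight line of the TCP; rot=None keeps the orientation; vel is the mean speed in mm/s. With force_limit (N) it stops when the force on the tool has changed by that much, and returns True; else False.
- env.movej(angles): joint-space move.
- env.move_gripper(opening, f_grip=None): opening from 0.0 (shut) to 1.0 (fully open); f_grip is the grip in N (None keeps the last); returns when the fingers have stopped.
- env.wait(seconds).
- planner.solve_ik(position, orientation): joint angles nearest the present ones, or None.
- optics.capture(name): name is "side" or "top" or "wrist"; returns (picture, depth): 480x640x3 uint8, red, green, blue; 480x640 float32, mm along the optical axis (not along the pixel's ray), 0 where there is no reading.
- optics.camera_info(name): a dict with "fx", "fy", "cx", "cy" (pixels), "origin" and "rotation" of the camera in the world; the wrist camera has in their place "tool_from_camera" (4x4, takes a point from camera to tool coordinates, whose origin is the TCP and whose axes are the flange's). Camera axes: x right, y down, z forward; pixel columns grow to the right and rows downward; lengths in mm; the calibration is good to about 2 mm. A picture is of the moment at which its call begins: read the wrist's pose just before it. camera_info takes no time and is no camera call.
A pose or a line that the arm cannot do raises env.PlanningError and nothing moves.
- env.finish_job(): hands the job in; it is judged then, once.
Readings, each from a call of its own:
- env.get_t(): time.
- env.get_joint_pos(): joint angles.
- env.get_joint_vel(): joint speeds.
- env.get_joint_efforts(): joint torques, N m.
- env.get_tool_pos(): TCP position.
- env.get_tool_rot(): TCP orientation.
- env.get_force(): force on the tool from outside, world axes, zero at the start.
- env.get_torque(): the same for the moment, N m.
- env.get_grip_width(): opening from 0.0 (shut) to 1.0 (fully open).
- env.get_finger_force(): force on a finger pad.
Only numpy, scipy, OpenCV 4.12 (cv2) and the standard library are available. Lean on these libraries where they do the work, as an engineer would, in place of code of your own. Each camera call takes 0.05 s, during which the arm holds its last target. There are 200 camera calls.

## Working session

There is one attempt and no reset: what is moved stays moved. The work goes in short steps, each a Python script; the robot and the scene stay as the last script left them, time stands still between calls to the robot, and variables do not carry over. Pictures are saved under pics/ and viewed, at most 10 in all, crops included, and the job is handed in when it is done.

```bash
mkdir -p pics; python3 - <<'E'
from cell import env, planner, optics
import cv2,numpy as np
for n in("side","top"):
    p,d=optics.capture(n); cv2.imwrite(f"pics/{n}0.png",p[:,:,::-1]); np.savez(f"{n}0.npz",p=p,d=d)
    i=optics.camera_info(n); print(n,{k:np.round(np.array(v),3).tolist() for k,v in i.items()})
print(optics.camera_info("wrist"),env.get_tool_rot(),env.get_t())
E
```

```text
side {'fx': 477.867, 'fy': 477.867, 'cx': 321.11, 'cy': 239.603, 'origin': [188.84, -832.772, 589.703], 'rotation': [-0.502, 0.842, -0.171, 0.098]}
top {'fx': 542.255, 'fy': 542.255, 'cx': 319.849, 'cy': 239.401, 'origin': [261.918, -35.337, 1475.552], 'rotation': [-0.066, 0.709, -0.699, 0.064]}
{'fx': 340.3121387424639, 'fy': 340.3121387424639, 'cx': 316.3606449978361, 'cy': 239.64647372188003, 'tool_from_camera': array([[ 4.20560954e-04, -9.74012597e-01, -2.26493453e-01,
         6.58904448e+01],
       [ 9.99998001e-01, -3.30692516e-05,  1.99904225e-03,
         6.23231980e-01],
       [-1.95458230e-03, -2.26493841e-01,  9.74010636e-01,
        -1.79833155e+02],
       [ 0.00000000e+00,  0.00000000e+00,  0.00000000e+00,
         1.00000000e+00]])} [-1.00758025e-03  9.82116668e-01  1.88270616e-01 -1.03561778e-04] 0.1
```

View pics/side0.png

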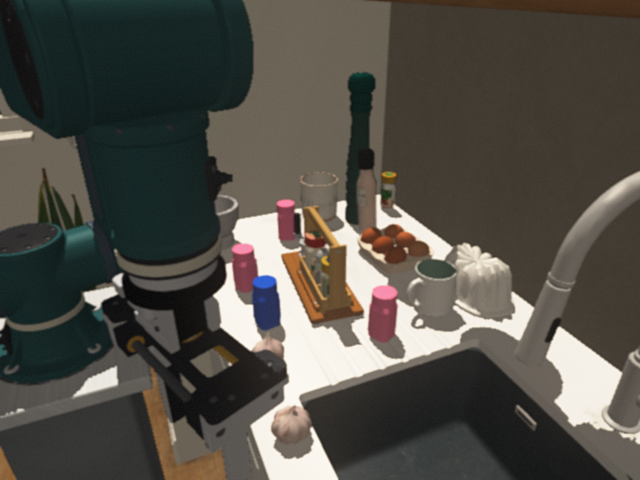

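View pics/top0.png

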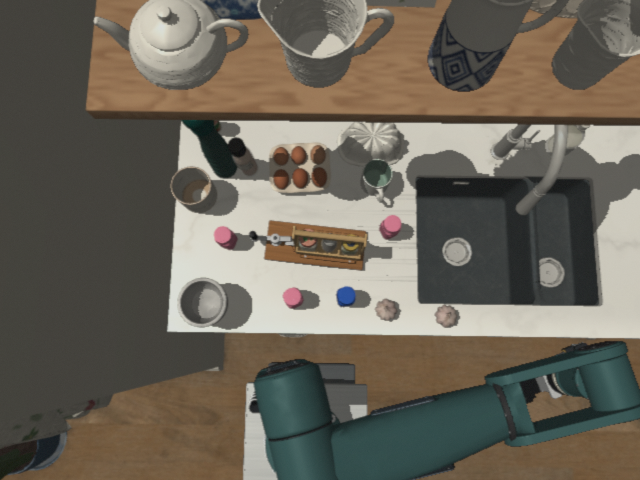

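The top view shows the board spanning roughly (266,240) to (366,250), with the catch at its left end: hinge near (277,239), black grip near (253,236). A pink look-alike stands at (224,237), close to the grip, and the bar runs from about (295,232) to (367,238).

```bash
cat > h.py <<'E'
from cell import env, planner, optics
import cv2,numpy as np
from scipy.spatial.transform import Rotation as R
def rot(q): return R.from_quat(np.roll(np.asarray(q,float),-1))
def cam(n):
    i=optics.camera_info(n); K=(i["fx"],i["fy"],i["cx"],i["cy"])
    if n!="wrist":
        r=np.array(i["rotation"]); M=r if r.shape==(3,3) else rot(r).as_matrix()
        return K,M,np.array(i["origin"])
    T=np.array(i["tool_from_camera"]); Q=rot(env.get_tool_rot()).as_matrix(); p=np.array(env.get_tool_pos())
    return K,Q@T[:3,:3],Q@T[:3,3]+p
def cloud(d,c):
    (fx,fy,cx,cy),M,o=c; v,u=np.mgrid[:480,:640]
    return np.stack([(u-cx)/fx*d,(v-cy)/fy*d,d],-1)@M.T+o
def shoot(n,name):
    c=cam(n); p,d=optics.capture(n); cv2.imwrite(f"pics/{name}.png",p[:,:,::-1]); W=cloud(d,c); W[d==0]=np.nan
    np.savez(name+".npz",p=p,W=W); return p,W,c
E
python3 - <<'E'
from h import *
z=np.load("top0.npz"); W=cloud(z["d"],cam("top")); p=z["p"]
roi=np.zeros((480,640),bool); roi[210:280,240:385]=1
hsv=cv2.cvtColor(p,cv2.COLOR_RGB2HSV)
print("table z",np.median(W[310:320,240:270,2]))
b=roi&(abs(W[...,2]-16)<7)&(hsv[...,1]>100)
def rect(m): 
    r=cv2.minAreaRect(W[m][:,:2].astype(np.float32)); print(m.sum(),r,np.median(W[m][:,2])); print(cv2.boxPoints(r))
rect(b); rect(roi&(W[...,2]>140))
for uv in[(253,236),(250,236),(256,237),(265,238),(276,239),(283,240),(224,237),(292,297),(391,227),(330,235)]: print(uv,W[uv[1],uv[0]].round(),p[uv[1],uv[0]])
E
```

```text
table z -0.6496903544738188
1662 ((517.818115234375, -15.662582397460938), (267.6334228515625, 108.5714340209961), 83.93830871582031) 15.751016062592043
[[ 449.705   -142.99857]
 [ 557.6694  -154.46362]
 [ 585.9313   111.6734 ]
 [ 477.96686  123.13846]]
561 ((396.02423095703125, -39.61089324951172), (184.13601684570312, 267.6927185058594), 84.16729736328125) 164.09280416385627
[[ 253.5145   -117.600235]
 [ 519.8213   -144.80428 ]
 [ 538.53394    38.37845 ]
 [ 272.22717    65.58249 ]]
(253, 236) [523. 144. 101.] [33 34 33]
(250, 236) [524. 152.  98.] [57 57 54]
(256, 237) [528. 140.  66.] [21 23 23]
(265, 238) [529. 119.  43.] [80 80 78]
(276, 239) [525.  88.  55.] [147 147 143]
(283, 240) [524.  70.  47.] [169 168 164]
(224, 237) [521. 220.  96.] [207 124 142]
(292, 297) [368.  40.  97.] [207 123 141]
(391, 227) [ 552. -213.  100.] [202 120 137]
(330, 235) [517. -54. 161.] [164 136  94]
```

```bash
cat >> h.py <<'E'
X=np.array([.1056,.9944]); Y=np.array([-X[1],X[0]]); O=np.array([513.9,-52.5])
def quat(s=1,a=0):
    c,n=np.cos(a),np.sin(a); x=s*np.append(c*X+n*Y,0); z=np.array([0,0,-1.]); 
    return np.roll(R.from_matrix(np.stack([x,np.cross(z,x),z],1)).as_quat(),1)
def dk(x,y,z): return np.append(O+x*X+y*Y,z)
E
python3 - <<'E'
from h import *
z=np.load("top0.npz"); W=cloud(z["d"],cam("top")); print("shelf edge",[W[r,300].round() for r in(105,112,118,122)])
for s in(1,-1):
  for q in[dk(200,10,290),dk(145,55,70),dk(0,0,130),dk(0,0,250)]:
    j=planner.solve_ik(q,quat(s)); print(s,q.round(),None if j is None else np.round(j,2))
E
```

```text
shelf edge [array([660.,   6., 597.]), array([648.,   6., 596.]), array([647.,   7., 574.]), array([882.,  34.,  -8.])]
1 [525. 147. 290.] [ 0.17  0.08  1.22 -0.    1.85  0.28]
1 [475.  97.  70.] [ 0.09  0.01  1.72 -0.    1.41  0.19]
1 [514. -52. 130.] [-0.21  0.04  1.57 -0.    1.53 -0.11]
1 [514. -52. 250.] [-0.21  0.01  1.37 -0.    1.77 -0.11]
-1 [525. 147. 290.] None
-1 [475.  97.  70.] None
-1 [514. -52. 130.] None
-1 [514. -52. 250.] None
```

```bash
python3 - <<'E'
from h import *
env.servo_line([203.4,-511,300],vel=200)
env.movep(dk(60,20,300),quat()); env.wait(.3); shoot("wrist","w1")
env.movep(dk(170,20,300),quat()); env.wait(.3); shoot("wrist","w2")
print(env.get_t())
a=[cv2.imread(f"pics/w{i}.png") for i in(1,2)]
cv2.imwrite("pics/w12.png",cv2.resize(np.hstack(a),(800,300)))
for n in("w1","w2"):
    W=np.load(n+".npz")["W"]; D=(W[...,:2]-O)@np.stack([X,Y],1); x,y,z=D[...,0],D[...,1],W[...,2]
    m=(abs(z-166)<9)&(abs(y)<25)&(x>-110)&(x<110); 
    print(n,"bar",m.sum(),x[m].min(),x[m].max(),np.median(z[m]))
    for a0,a1 in((-90,-60),(-30,0),(0,30),(60,90)):
        k=m&(x>a0)&(x<a1)
        if k.sum()>5: print(a0,np.percentile(y[k],[2,50,98]).round(1))
    m=(abs(z-101)<5)&(np.hypot(x-145,y)<75)&(x>130); print("grip",m.sum(),np.median(x[m]),np.median(y[m]),np.median(z[m]),np.ptp(x[m]),np.ptp(y[m]))
    m=(abs(z-16)<4)&(x>125)&(x<180)&(abs(y)<65); print("board end",np.nanpercentile(x[m],98),np.percentile(y[m],[2,98]))
E
```

```text
4.0917
w1 bar 2239 -93.32988317001927 91.482881891293 166.3381771081796
-90 [-19.8  -3.7  12.3]
-30 [-9.8 -3.4  3.2]
0 [-9.3 -2.7  3.5]
60 [-16.9  -2.3  12.6]
grip 249 197.83723830120496 2.475788256692716 101.0905504978009 17.76714500312292 16.72169003593455
board end 169.89551314802245 [-55.06461584  50.58408891]
w2 bar 1070 -26.967278731343928 91.68275863227 166.38328460080444
-30 [-9.8 -3.1  3.2]
0 [-9.2 -2.8  3.4]
60 [-16.9  -2.   13.1]
grip 196 198.312441468032 2.2637567132851704 101.37666325268961 16.857416437737044 16.664869198132852
board end 169.7481125794785 [-55.07760882  50.6919803 ]
```

View pics/w12.png

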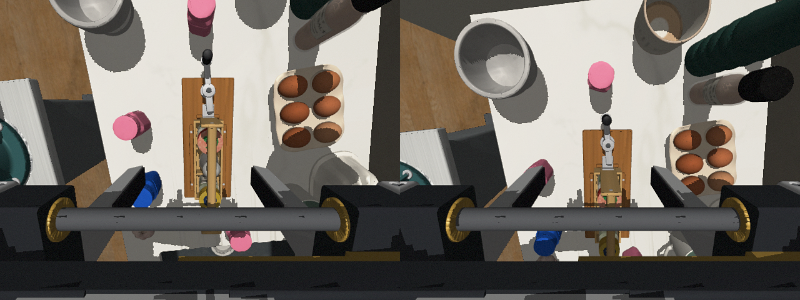

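Both wrist views agree: the grip top is at about z 101 at dock (198, 2), and the bar top is at z 166 with its centre offset -3 mm in y and a yaw of +0.01. I'll apply that correction and turn the catch.

```bash
cat >> h.py <<'E'
O=O-1*X-3*Y; X=X+.01*Y; X/=np.linalg.norm(X); Y=np.array([-X[1],X[0]])
E
python3 - <<'E'
from h import *
g=np.append(np.array([512.9,-52.5]),0)
W=np.load("w2.npz")["W"]; D=(W[...,:2]-O)@np.stack([X,Y],1); x,y,z=D[...,0],D[...,1],W[...,2]
m=(abs(z-101)<5)&(np.hypot(x-145,y)<75)&(x>130)
gx=(x[m].min()+x[m].max())/2; gy=(y[m].min()+y[m].max())/2
a0=np.arctan2(gy,gx-145); r=np.hypot(gx-145,gy); print(gx,gy,a0,r)
env.move_gripper(.45,20)
env.movep(dk(gx,gy,140),quat()); 
print(env.servo_line(dk(gx,gy,70),vel=80,force_limit=8))
env.move_gripper(0,20); print("w",env.get_grip_width(),env.get_finger_force(),env.get_force())
for a in np.linspace(a0,1.6,12)[1:]:
    p=dk(145+55*np.cos(a),55*np.sin(a),70)
    env.servo_line(p,vel=60); print(round(a,2),np.round(env.get_force(),1),np.round(env.get_tool_pos()-p,1),round(env.get_grip_width(),3))
    if np.linalg.norm(env.get_force()[:2])>25: break
print(env.get_t())
E
```

```text
199.56199133426963 3.683264877770327 0.06740379289209462 54.686171364621345
False
w 0.1893334029322554 20.00020980834961 [-1.53705492  0.84817936  1.71985922]
0.21 [ 4.4  2.8 -2. ] [0.9 0.8 0.3] 0.184
0.35 [ 2.9  6.1 -0.1] [0.4 1.6 0.4] 0.189
0.49 [1.9 5.2 0.8] [0.3 1.2 0.5] 0.19
0.62 [1.2 4.5 2.6] [0.2 0.8 0.6] 0.186
0.76 [0.6 4.1 4.2] [0.3 0.2 0.6] 0.185
0.9 [0.9 2.3 4.7] [ 0.4 -0.2  0.6] 0.184
1.04 [2.  1.9 4.9] [ 0.7 -0.2  0.6] 0.183
1.18 [2.6 2.  5.7] [ 0.7 -0.3  0.6] 0.187
1.32 [2.7 1.3 5.5] [ 0.6 -0.3  0.6] 0.185
1.46 [2.6 3.3 6.6] [ 0.2 -0.1  0.6] 0.185
1.6 [-0.3  3.1  6.7] [-0.4  0.2  0.5] 0.188
10.2667
```

```bash
python3 - <<'E'
from h import *
env.move_gripper(.45,20); p=np.array(env.get_tool_pos())
env.servo_line([p[0],p[1],300],vel=200)
env.movep(dk(90,20,300),quat()); env.wait(.3); shoot("wrist","w3")
W=np.load("w3.npz")["W"]; D=(W[...,:2]-O)@np.stack([X,Y],1); x,y,z=D[...,0],D[...,1],W[...,2]
m=(abs(z-101)<5)&(np.hypot(x-145,y)<75)&(x>118); gx=(x[m].min()+x[m].max())/2; gy=(y[m].min()+y[m].max())/2
print(m.sum(),gx,gy,"angle",np.arctan2(gy,gx-145))
for a0,a1 in((-40,-15),(-15,15),(15,40)):
    k=(abs(z-166)<6)&(abs(y)<14)&(x>a0)&(x<a1); print(k.sum(),np.percentile(y[k],[3,97]).round(1),np.median(z[k]))
m=(z>155)&(z<175)&(abs(y)<20); print(x[m].min(),x[m].max(),env.get_t())
E
```

```text
211 149.67875707083238 54.17235248459329 angle 1.4846421350372794Traceback (most recent call last):
  File "<stdin>", line 9, in <module>
    return _quantile_unchecked(
        a, q, axis, out, overwrite_input, method, keepdims, weights)
    return _ureduce(a,
                    func=_quantile_ureduce_func,
    ...<5 lines>...
                    overwrite_input=overwrite_input,
                    method=method)
    r = func(a, **kwargs)
    result = _quantile(arr,
                       quantiles=q,
    ...<2 lines>...
                       out=out,
                       weights=wgt)
    slices_having_nans = np.isnan(arr[-1, ...])
                                  ~~~^^^^^^^^^
IndexError: index -1 is out of bounds for axis 0 with size 0
```

View pics/w3.png

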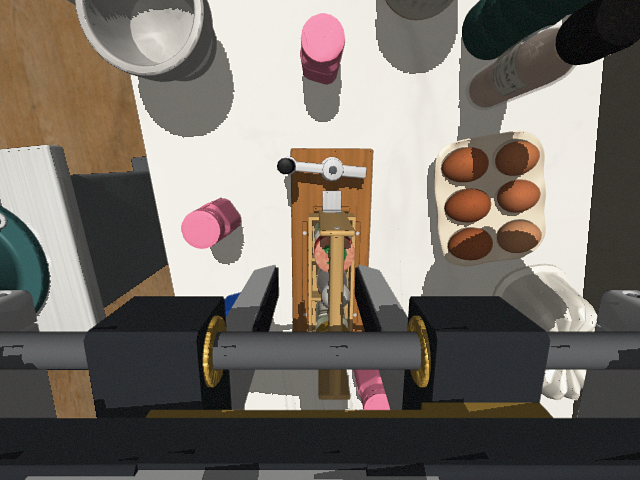

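The catch arm now points across the board (grip at (287,165), hinge at (333,169)), about 1.48–1.5 rad. The tongue is clear of the tab at (333,200), and the caddy and jars still stand. Next I'll grasp the bar.

```bash
python3 - <<'E'
from h import *
env.move_gripper(.6,20)
env.movep(dk(0,0,190),quat()); env.wait(.2)
print(env.servo_line(dk(0,0,136),vel=80,force_limit=8), env.get_force().round(1) if hasattr(env.get_force(),'round') else env.get_force())
env.move_gripper(0,50); print("w",env.get_grip_width()*94,env.get_finger_force(),env.get_force(),env.get_tool_pos()-dk(0,0,136))
p=np.array(env.get_tool_pos())
print(env.servo_line(p+[0,0,15],vel=25,force_limit=25),env.get_force(),env.get_torque())
env.wait(.3); shoot("side","s2"); shoot("wrist","w4"); print(env.get_grip_width()*94,env.get_tool_pos(),env.get_t())
cv2.imwrite("pics/c2.png",np.hstack([cv2.imread("pics/s2.png")[150:390,200:520],cv2.resize(cv2.imread("pics/w4.png"),(320,240))]))
E
```

```text
False [ 0.7 -0.4  0.2]
w 13.27104543377285 49.99842166900635 [-0.85116777  0.09361957  0.35990441] [-0.34437489  0.00818586 -0.03526298]
False [-0.16584658 -0.16856212 -6.39431863] [-0.00840634 -0.09183249 -0.00084805]
13.373305761005247 [516.40755059 -53.79641731 150.89950777] 16.85
```

View pics/c2.png

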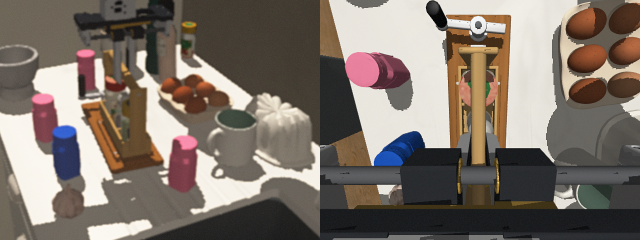

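The fingers hold the bar and carry the full 0.65 kg. The caddy is level and just clear of the board, the jars are standing, and the catch is open. I'll lift the rest of the way.

```bash
python3 - <<'E'
from h import *
p=np.array(env.get_tool_pos())
print(env.servo_line(p+[0,0,87],vel=50,force_limit=25),env.get_force(),env.get_torque())
env.wait(.8); shoot("side","s3"); p,W,c=shoot("wrist","w5"); print(env.get_grip_width()*94,env.get_tool_pos(),env.get_finger_force(),env.get_t())
D=(W[...,:2]-O)@np.stack([X,Y],1); x,y,z=D[...,0],D[...,1],W[...,2]
m=(z>245)&(z<285)&(abs(y)<12)&(x>20)&(x<100); print("bar slope, z:",np.polyfit(x[m],z[m],1) if m.sum()>9 else m.sum())
m=(abs(z-101)<6)&(np.hypot(x-145,y)<75)&(y>30)&(x>110); print("catch",m.sum(),np.median(x[m]),np.median(y[m]))
cv2.imwrite("pics/c3.png",np.hstack([cv2.imread("pics/s3.png")[150:390,200:520],cv2.resize(cv2.imread("pics/w5.png"),(320,240))]))
E
```

```text
False [-0.27199661  0.45025912 -6.22353675] [-0.02900531 -0.08632169  0.01342196]
13.2816134864055 [516.41529159 -53.80323595 237.90507678] 49.99636709690094 19.6417
bar slope, z: [-1.39900462e-02  2.68563636e+02]
catch 383 148.59664586486153 53.432478459090426
```

View pics/c3.png

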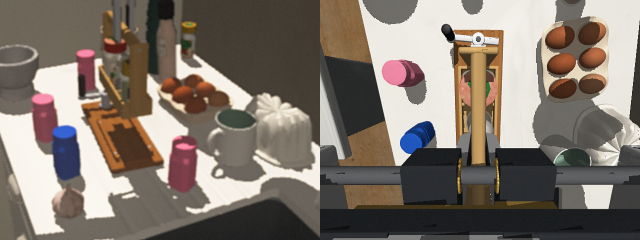

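The caddy hangs level (slope 0.014) about 10 cm over its base. The jars are in place, the catch is open and the bystanders look untouched.

```bash
python3 -c "
from cell import env
print(env.finish_job())"
```

```text
the job is handed in; nothing more can be done
None
```

I handed the job in with the catch open at about 1.5 rad and the caddy held level and steady about 10 cm above its base; in the last images the jars and shaker were in place and the bystanders looked untouched, but no verdict came back.

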